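# Crank the board inspection stage on by one turn

## Robot

A 6-joint arm with a two-finger parallel gripper is mounted at the origin on the work surface. World frame = base frame: x ahead of the robot, y to its left, z up, the work surface at z = 0. Lengths are in m, angles in rad, forces in N, time in s.
With the tool pointing down it reaches from about 0.3 to 0.775 m from the base axis. Payload 14.6 kg.
Tool frame: the origin (TCP) lies midway between the tips of the shut fingers; the grasp point (between the pads) lies 19 mm behind it (ctrl.tcp_to_grasp is the distance from the TCP to the grasp point, in m); x points along the fingers, y is the direction in which the jaws open and shut, and the axes are right-handed (so a half turn about x gives the same grasp; the last joint's range is limited). The gripper opens to 94 mm and grips with 3 to 60 N. Pads are 16 mm wide; open, the fingers measure 119 mm over their backs; the gripper's body (75 mm by 177 mm) begins 78 mm behind the grasp point.
Start: joints at [1.094, 0.3, 1.521, -0, 1.321, -0.067], TCP at [0.219, 0.504, 0.169] pointing down, gripper open.
Joint ranges: [-3.03, 3.03], [-0.79, 2.21], [0.23, 2.52], [-1.04, 4.18], [0, 3.07], [-2.55, 2.55]. Speed limits (rad/s): [2.22, 2.22, 2.57, 3.14, 3.14, 3.14].

## Interface

Orientations are given as [roll, pitch, yaw] about the fixed x, y, z axes, in that order (R = Rz(yaw) Ry(pitch) Rx(roll)).
In Python, from station import ctrl gives the robot as it stands.
- The arm moves only by the tool jog_arm, never from a script. Its argument "rows" is one flat list of numbers, 7 for each row, row after row: the shift along the world's x, y, z in m, then the turn, a rotation vector about the world's x, y, z in degrees, then the closure, from 0 (fully open) to 1 (shut). A call has 1 to 8 rows; each row shifts and turns the commanded pose from where the row before left it; what a row does not reach is not made up. A row lasts 1/12 s, in which the tool goes at most 41.7 mm and 7.16 degrees, less where a joint would pass 70% of its speed; a pose out of reach is approached as far as the arm can. A call with a gripper value outside its range is refused whole. The fingers move at their own pace and stop on an object; "squeeze" is the grip in N (left out, the last holds). Time passes only in rows, so rows that do not move let the fingers close. It gives the time, the measured TCP pose, the force and the opening at its end, in the units of the state.
- ctrl.get_obs(): the state, without advancing time (a new reading comes with each control period).
- ctrl.camera(name): name is "side" or "top" or "wrist"; returns (picture, depth): 480x640x3 uint8, red, green, blue; 480x640 float32, m along the optical axis (not along the pixel's ray), 0 where there is no reading.
- ctrl.camera_model(name): a dict with "K" (3x3 intrinsics, pixels), "extrinsics" (4x4, takes a point from camera to world coordinates). Camera axes: x right, y down, z forward; pixel columns grow to the right and rows downward; lengths in m; the calibration is good to about 2 mm. A picture is of the moment at which its call begins: read the wrist's pose just before it. camera_model takes no time and is no camera call; for the wrist camera it gives the pose at the moment of the call.
- ctrl.hand_in(): hands the job in, once; it reports no verdict.
The state is a dict: "time_s": time; "qpos": joint angles; "joint_vel": joint speeds; "tau": joint torques, N m; "ee_pos": TCP position; "eef_rot": TCP orientation; "force": force on the tool from outside, world axes, zero at the start; "moment": the same for the moment, N m; "grip_width": finger opening in m.
Only numpy, scipy, OpenCV 4.12 (cv2) and the standard library are available. Lean on these libraries where they do the work, as an engineer would, in place of code of your own. Each camera call takes 0.05 s, during which the arm holds its last target.

## Task

Bring the next chip of the board along under the magnifier: with the fingertips, push the hand wheel round clockwise (seen from above) by its upright orange handle through exactly one full turn, so that the handle ends where it started, then take the fingers away. Only push the handle gently, never grip it, and leave the loose things on the bench where they are.

Things in the scene. Friction and masses are not known exactly. Their poses are not given: they have to be found in the camera images.
- handwheel (a joint): angle of the hand wheel about its vertical axis, rad; grows clockwise seen from above. Starts between 0 and 2.5; one turn adds 6.283; range -3 to 16. It stays where it is left and does not coast: about 0.08 N m turns it, 1.5 to 3 N at the handle. Each turn drives the board carriage 20 mm.
- wheel_hub (a point): centre of the wheel on its axis, at the top of its steel hub, 87 mm above the bench. The wheel is a level black ring, 136 mm across outside, with three spokes, their top 86 mm above the bench; nothing on the wheel but the handle stands higher than this point.
- crank_handle: upright orange handle, a round grip 18 mm across at the most, on a spoke of the wheel at 55 mm from the axis; the grip revolves freely on its pin. Origin at the centre of its foot, 82 mm above the bench; its z axis points up; its top is 46 mm above the origin (128 mm above the bench), and it is bare from 86 mm above the bench upwards.
- stage: fixed aluminium plate 140 x 500 mm, origin on the bench under the wheel's axis; y runs along it, from -75 to +425 mm. Grey gear housing 90 x 90 mm, 58 mm high, under the wheel; board carriage, top 60 mm high, within y = 140 to 340 mm; black ring magnifier 108 mm across at y = 250 mm, 141 to 159 mm above the bench, on a post at x = 62, y = 330 mm.
- screwdriver: loose yellow-handled screwdriver lying on the bench beside the stage, 180 mm long; to be left alone
- screw_jar: loose amber glass jar, 48 mm across and 50 mm high, standing on the bench, origin at the centre of its underside; to be left alone
- heatsink: loose finned aluminium heat sink, 45 x 45 mm, 30 mm high, on the bench, origin at the centre of its underside; to be left alone

How it is judged:
By the outcome, as a careful person would: the job done as asked, in the order asked, and still so for the second after the job is handed in, with the robot touching nothing.
It also fails if it takes over 58 s, if anything falls off the work surface, if the arm or the gripper's body presses on something with over 40 N, if the wrist force passes 120 N, or if a joint passes its speed limit or range.

## Working session

There is one attempt and no reset: what is moved stays moved. The work goes in short steps, Python scripts to look and compute and a tool call to move; the robot and the scene stay as the last step left them, time stands still between calls to the robot, and variables do not carry over. Pictures are saved under pics/ and viewed, and the job is handed in when it is done.

Besides the shell and the picture viewer there is one more tool, called after "Call:" as name(argument=value, ...) on one line, values as JSON. jog_arm: Moves the arm, as the interface text tells. Its arguments: {"type":"object","properties":{"rows":{"type":"array"},"squeeze":{"type":"number"}},"required":["rows"]}

```bash
mkdir -p pics; ls
python3 - <<'E'
from station import ctrl
import cv2,pickle
o=ctrl.get_obs();print(o)
d={}
for n in("side","top","wrist"):
    m=ctrl.camera_model(n)
    p,z=ctrl.camera(n); d[n]=(p,z,m)
    cv2.imwrite(f"pics/{n}0.png",p[:,:,::-1])
    print(n,m["K"].tolist(),m["extrinsics"].round(4).tolist())
pickle.dump(d,open("v0.pkl","wb"))
E
```

```text
pics
{'time_s': 0.0, 'qpos': array([ 1.09441017e+00,  3.00481519e-01,  1.52156876e+00,  7.90516095e-06,
        1.32071834e+00, -6.66175651e-02]), 'joint_vel': array([-0.00094034,  0.00011387,  0.00291732,  0.00102224, -0.00146607,
        0.00169264]), 'tau': array([-1.82235333e-03, -5.31833982e+01, -3.52713776e+01,  7.07140379e-02,
        2.46026705e-02, -1.17096047e-04]), 'ee_pos': array([0.21898709, 0.50419044, 0.16808586]), 'eef_rot': array([-1.64392502,  1.56962034, -2.05369557]), 'force': array([0.08259184, 0.63246329, 0.78924396]), 'moment': array([ 0.01729496,  0.02810798, -0.0033295 ]), 'grip_width': 0.09397271332914561}
side [[500.3065925872728, 0.0, 322.3278363166105], [0.0, 500.3065925872728, 239.88892718814662], [0.0, 0.0, 1.0]] [[0.7025, -0.4018, 0.5874, 0.154], [-0.7116, -0.4066, 0.573, -0.4497], [0.0086, -0.8205, -0.5716, 0.4813], [0.0, 0.0, 0.0, 1.0]]
top [[476.2261478513358, 0.0, 313.49834171274375], [0.0, 476.2261478513358, 233.147803161282], [0.0, 0.0, 1.0]] [[0.0255, -0.9833, 0.1804, 0.4203], [-0.9997, -0.0242, 0.0096, -0.0468], [-0.005, -0.1806, -0.9835, 0.8124], [0.0, 0.0, 0.0, 1.0]]
wrist [[350.67510639990803, 0.0, 324.82776643669393], [0.0, 350.67510639990803, 238.40244680274478], [0.0, 0.0, 1.0]] [[0.3977, 0.8797, 0.2607, 0.1431], [0.9175, -0.3807, -0.1149, 0.5371], [-0.0018, 0.2848, -0.9586, 0.3834], [0.0, 0.0, 0.0, 1.0]]
```

View pics/side0.png

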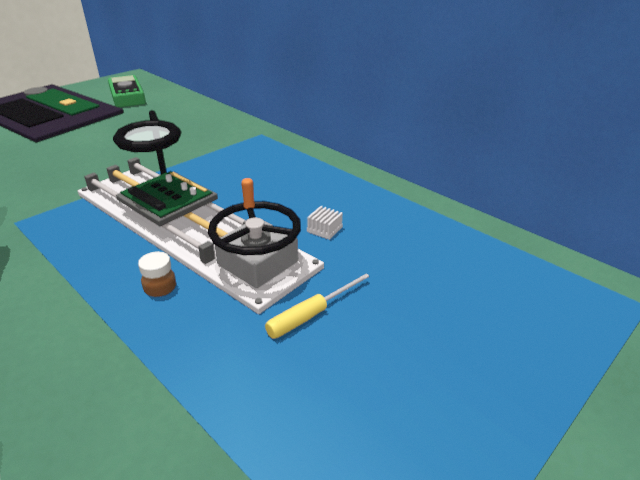

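View pics/top0.png

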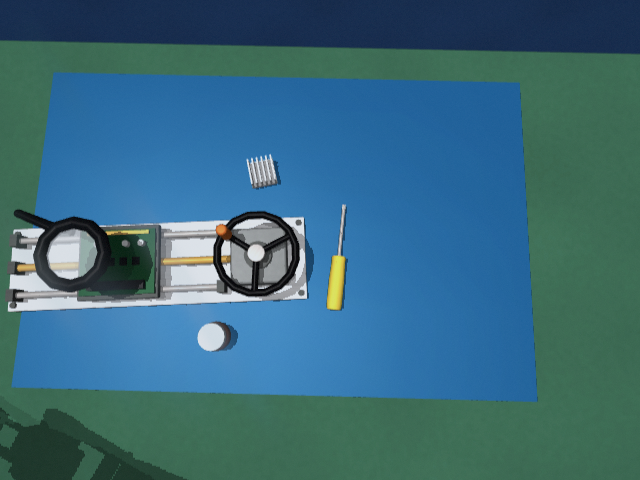

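View pics/wrist0.png

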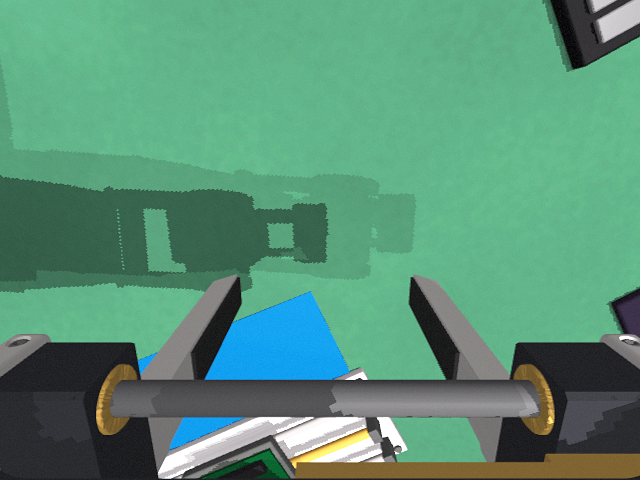

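Top view shows the hub at about (257,253), the orange handle at (223,231), the magnifier at (72,254) and the jar at (213,337). Side view shows the hub at about (255,228) and the handle top at (248,183). Next I'll measure these.

```bash
cat > h.py <<'E'
import numpy as np,cv2,pickle
def ray(m,u,v):
    K=m["K"];E=m["extrinsics"]
    d=E[:3,:3]@np.linalg.solve(K,[u,v,1.]);return E[:3,3],d
def onplane(m,u,v,z):
    o,d=ray(m,u,v);return o+d*(z-o[2])/d[2]
def tri(r1,r2):
    (a,p),(b,q)=r1,r2;A=np.stack([p,-q],1);s=np.linalg.lstsq(A,b-a,rcond=None)[0]
    x=a+s[0]*p;y=b+s[1]*q;return (x+y)/2,np.linalg.norm(x-y)
def orange(p):
    h=cv2.cvtColor(p,cv2.COLOR_RGB2HSV);return cv2.inRange(h,(3,190,120),(14,255,255))
def blobs(m,n=3):
    k,l,s,c=cv2.connectedComponentsWithStats(m)
    i=sorted(range(1,k),key=lambda i:-s[i,4])[:n];return [(s[j].tolist(),c[j].round(1).tolist()) for j in i],l
def cloud(m,z,mask):
    v,u=np.nonzero(mask&(z>0));d=z[v,u]
    P=np.linalg.solve(m["K"],np.stack([u*d,v*d,d]));return (m["extrinsics"][:3,:3]@P).T+m["extrinsics"][:3,3]
E
python3 - <<'E'
from h import *
d=pickle.load(open("v0.pkl","rb"))
for n in("side","top"):
    p,z,m=d[n];mk=orange(p);b,l=blobs(mk);print(n,b)
    mk[:]=0
    # handle cloud
    j=l[tuple(np.array(b[0][1][::-1]).round().astype(int))]
    C=cloud(m,z,l==j);print(" handle cloud",np.percentile(C,[2,50,98],axis=0).round(4).tolist())
    # hub: light, in ROI
    u,v=(255,228) if n=="side" else (257,253)
    g=p.astype(int).min(2)>130;r=np.zeros_like(g);r[v-14:v+14,u-14:u+14]=1
    bb,l2=blobs((g&r).astype(np.uint8));print(" hub",bb[0])
    C=cloud(m,z,(l2==l2[v,u])&(l2>0));print(" hub cloud",np.percentile(C,[2,50,98],axis=0).round(4).tolist())
    C=cloud(m,z,np.ones(z.shape,bool));
    # ring cloud
    s=(C[:,2]>.074)&(C[:,2]<.092);q=C[s];q=q[(abs(q[:,0]-.39)<.15)]
    (cx,cy),rr=cv2.minEnclosingCircle(q[:,:2].astype(np.float32)[(q[:,1]<.16)&(q[:,1]>-.1)]);print(" ring",cx,cy,rr,q[:,2].max())
E
cd pics; python3 -c "
import cv2
a=cv2.imread('top0.png')[190:320,190:330];b=cv2.imread('side0.png')[160:290,190:330]
import numpy as np
cv2.imwrite('crop0.png',cv2.resize(np.hstack([a,b]),None,fx=2.8,fy=2.8,interpolation=0))"
```

```text
side []Traceback (most recent call last):
  File "<stdin>", line 7, in <module>
IndexError: list index out of range
```

View pics/crop0.png

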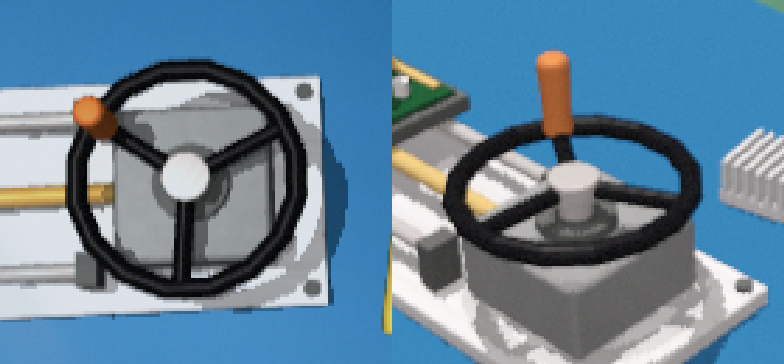

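The crops show the handle clearly in both views, with its top at about (221,227) in the top view and (247,181) in the side view. The hub's top face is at (256,253) in the top view and (254,224) in the side view. I'll loosen the mask and rerun.

```bash
sed -i 's/(3,190,120),(14,255,255)/(4,140,90),(15,255,255)/' h.py
cat > meas.py <<'E'
from h import *
def handle(n,p,z,m,box=None):
    mk=orange(p)
    r=np.zeros_like(mk)
    x0,y0,x1,y1=box or {"side":(180,150,320,290),"top":(200,195,315,310),"wrist":(0,0,640,480)}[n]
    r[y0:y1,x0:x1]=255;mk&=r
    b,l=blobs(mk);
    k=np.argmax(np.bincount(l[l>0])) if b else 0
    return b,(l==k)&(l>0)
E
python3 - <<'E'
from meas import *
d=pickle.load(open("v0.pkl","rb"))
R={}
for n in("side","top"):
    p,z,m=d[n];b,mk=handle(n,p,z,m);print(n,b)
    C=cloud(m,z,mk);print(" handle cloud",np.percentile(C,[2,50,98],axis=0).round(4).tolist(), C[C[:,2]>.12].mean(0))
    u,v=(254,222) if n=="side" else (257,253)
    hs=cv2.cvtColor(p,cv2.COLOR_RGB2HSV); g=(hs[...,2]>165)&(hs[...,1]<60);r=np.zeros_like(g);r[v-14:v+14,u-14:u+14]=1
    bb,l2=blobs((g&r).astype(np.uint8));print(" hub",bb[:2])
    C=cloud(m,z,(l2==l2[v,u])&(l2>0));print(" hub cloud",np.percentile(C,[2,50,98],axis=0).round(4).tolist())
    t=C[C[:,2]>.084];print(" hubtop",t.mean(0),len(t)); print(" hub plane",onplane(m,u,v,.087))
    C=cloud(m,z,np.ones(z.shape,bool)); h=t.mean(0)
    q=C[(C[:,2]>.078)&(C[:,2]<.09)&(np.hypot(*(C[:,:2]-h[:2]).T)<.08)]
    (cx,cy),rr=cv2.minEnclosingCircle(q[:,:2].astype(np.float32));print(" ring",cx,cy,rr,q[:,2].max())
# tri of hub
print("hub tri",tri(ray(d["side"][2],254,222),ray(d["top"][2],256.5,253)))
E
```

```text
side [([242, 179, 13, 30, 290], [247.6, 193.5])]
 handle cloud [[0.5407, 0.0856, 0.0837], [0.5444, 0.0893, 0.1076], [0.5526, 0.098, 0.1285]] [0.54564174 0.09071541 0.12533826]
 hub [([240, 217, 28, 12, 204], [252.3, 222.5])]
 hub cloud [[0.509, 0.0348, 0.0317], [0.523, 0.0488, 0.0869], [0.5625, 0.1356, 0.0885]]
 hubtop [0.52017971 0.04580441 0.087135  ] 157
 hub plane [0.52098006 0.04712431 0.087     ]
 ring 0.5204982161521912 0.045697107911109924 0.0680355578660965 0.08980607955159103
top [([216, 224, 11, 12, 102], [221.0, 229.7])]
 handle cloud [[0.5406, 0.0887, 0.1233], [0.5475, 0.0954, 0.1276], [0.5551, 0.1029, 0.1297]] [0.54778417 0.09551507 0.12741754]
 hub [([247, 245, 17, 16, 217], [255.5, 252.5]), ([243, 263, 5, 4, 9], [244.4, 264.9])]
 hub cloud [[0.5094, 0.0372, 0.0846], [0.5214, 0.0487, 0.087], [0.5327, 0.0602, 0.0894]]
 hubtop [0.52111298 0.04877715 0.08694586] 215
 hub plane [0.5202314  0.04632833 0.087     ]
 ring 0.5209594368934631 0.04828886315226555 0.06790877133607864 0.08985518440103424
hub tri (array([0.52042045, 0.04688181, 0.08732026]), np.float64(0.000612692821569678))
```

Run:
```python
from h import *
from station import ctrl
from scipy.spatial.transform import Rotation as R
o=ctrl.get_obs();print(R.from_euler('xyz',o['eef_rot']).as_matrix().round(3))
h=np.array([.5205,.047]);a=np.radians(95);t=h+.055*np.array([np.cos(a),np.sin(a)])
print(t,t-o['ee_pos'][:2])
```

```text
[[-0.     0.398  0.917]
 [-0.001  0.917 -0.398]
 [-1.    -0.001 -0.   ]]
[0.51570643 0.10179071] [ 0.29666446 -0.40247072]
```

Call:
jog_arm(rows=[0,0,0.03,0,0,0,1,0,0,0.03,0,0,0,1,0.02,-0.026,0,0,0,0,1,0.02,-0.027,0,0,0,0,1,0.02,-0.027,0,0,0,0,1,0.02,-0.027,0,0,0,0,1,0.02,-0.027,0,0,0,0,1,0.02,-0.027,0,0,0,0,1], squeeze=20)

```text
time_s: 0.82
ee_pos: [0.3397, 0.342, 0.2286]
eef_rot: [-1.922, 1.571, -2.332]
force: [0.0, -0.5, 0.9]
grip_width: 0.0439
```

Call:
jog_arm(rows=[0.02,-0.027,0,0,0,0,1,0.02,-0.027,0,0,0,0,1,0.02,-0.027,0,0,0,0,1,0.02,-0.027,0,0,0,0,1,0.02,-0.027,0,0,0,0,1,0.02,-0.027,0,0,0,0,1,0.02,-0.027,0,0,0,0,1,0.02,-0.027,0,0,0,0,1])

```text
time_s: 1.48
ee_pos: [0.4998, 0.1259, 0.2286]
eef_rot: [-2.714, 1.571, -3.124]
force: [0.1, 0.8, -0.3]
grip_width: 0.0004
```

Call:
jog_arm(rows=[0.016,-0.025,0,0,0,0,1,0,0,0,0,0,0,1,0,0,0,0,0,0,1])

```text
time_s: 1.73
ee_pos: [0.5154, 0.1014, 0.2281]
eef_rot: [-2.685, 1.57, -3.098]
force: [-0.4, 0.7, -0.3]
grip_width: 0.0003
```

```bash
cat > look.py <<'E'
import sys
from meas import *
from station import ctrl
def look(tag):
    o=ctrl.get_obs();d={}
    for n in("side","top","wrist"):
        m=ctrl.camera_model(n);p,z=ctrl.camera(n);d[n]=(p,z,m)
    pickle.dump(d,open(f"v_{tag}.pkl","wb"))
    v=[cv2.resize(d["side"][0][100:340,140:460],(400,300)),cv2.resize(d["top"][0][100:340,140:460],(400,300)),cv2.resize(d["wrist"][0],(400,300))]
    img=np.vstack([np.hstack(v[:2]),np.hstack([v[2],v[2]*0])])
    cv2.imwrite(f"pics/{tag}.png",img[:,:,::-1])
    hub=np.array([.5205,.047])
    for n in("side","top"):
        p,z,m=d[n];b,mk=handle(n,p,z,m)
        if mk.any():
            C=cloud(m,z,mk);c=C[C[:,2]>.118].mean(0) if (C[:,2]>.118).any() else C.mean(0)
            print(n,b[:2],c.round(4),"ang",np.degrees(np.arctan2(*(c[:2]-hub)[::-1])).round(1))
        else: print(n,"no handle")
    print("t",o["time_s"],"tcp",o["ee_pos"].round(4),"F",o["force"].round(2),"w",o["grip_width"])
    r=o["ee_pos"][:2]-hub;print("pusher polar",np.hypot(*r).round(4),np.degrees(np.arctan2(r[1],r[0])).round(2))
if __name__=="__main__":look(sys.argv[1])
E
python3 look.py a1
```

```text
side [([242, 179, 13, 30, 289], [247.6, 193.6])] [0.5453 0.0904 0.1244] ang 60.3
top no handle
t 1.7333 tcp [0.5154 0.1014 0.2281] F [-0.36  0.74 -0.32] w 0.0002522070671161234
pusher polar 0.0547 95.39
```

View pics/a1.png

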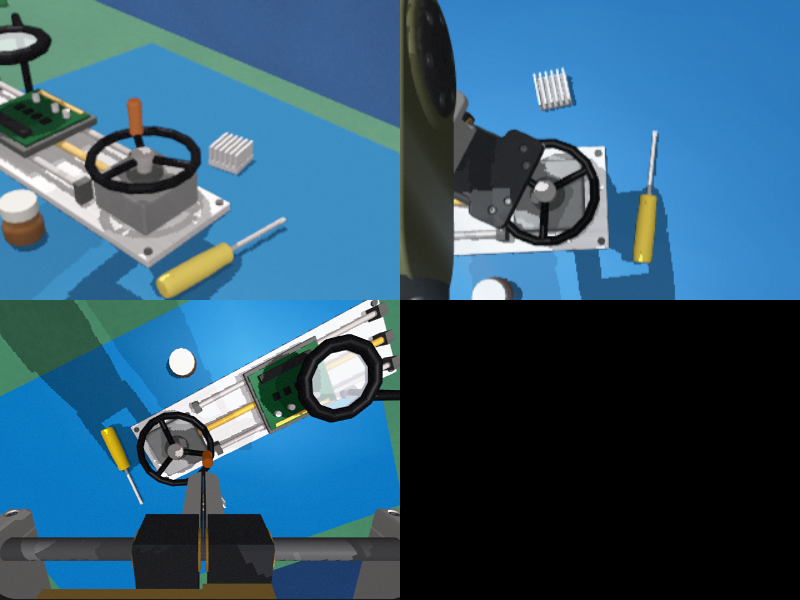

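The side view shows the handle standing clear at panel (135,118). The fingers are above and behind it in the wrist view, with the tip near (205,470) and the handle at (207,460). The bench items are clear of the tool. Now I'll lower behind the handle, on its counterclockwise side.

Call:
jog_arm(rows=[0,0,-0.016,0,0,0,1,0,0,-0.016,0,0,0,1,0,0,-0.016,0,0,0,1,0,0,-0.016,0,0,0,1,0,0,-0.016,0,0,0,1,0,0,-0.016,0,0,0,1,0,0,-0.012,0,0,0,1,0,0,0,0,0,0,1])

```text
time_s: 2.55
ee_pos: [0.5136, 0.1033, 0.1186]
eef_rot: [-2.631, 1.567, -3.039]
force: [-0.1, -0.3, -0.1]
grip_width: 0.0007
```

```bash
python3 look.py a2
```

```text
side [([242, 179, 13, 30, 287], [247.6, 193.4])] [0.5453 0.0905 0.1245] ang 60.3
top no handle
t 2.55 tcp [0.5136 0.1033 0.1186] F [-0.05 -0.33 -0.11] w 0.0007479211575266295
pusher polar 0.0567 97.0
```

View pics/a2.png

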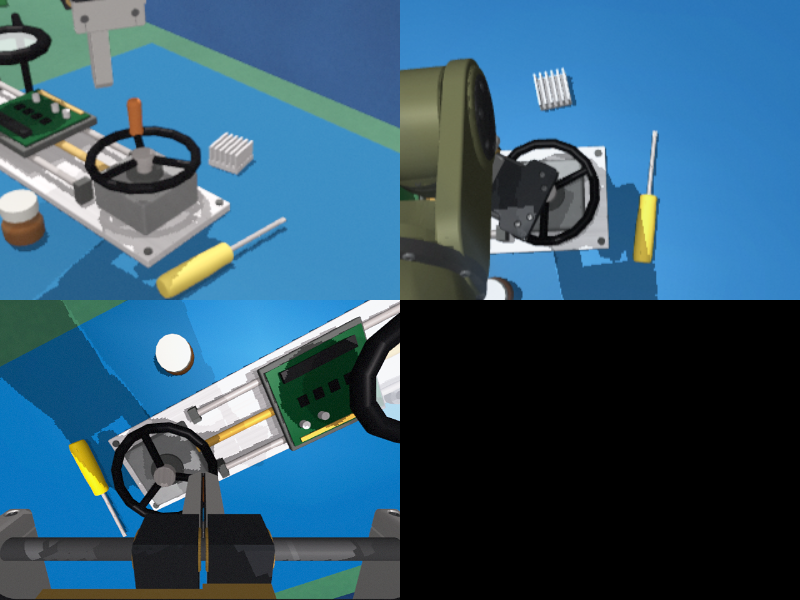

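Run:
```python
from h import *
from station import ctrl
d=pickle.load(open("v_a2.pkl","rb"))
def pj(m,P):
    E=m["extrinsics"];c=E[:3,:3].T@(np.array(P)-E[:3,3]);q=m["K"]@c;return q[:2]/q[2]
m=d["side"][2];print(pj(m,[.5136,.1033,.1186]),pj(m,[.5475,.0945,.128]),pj(m,[.548,.0945,.086]))
p,z,mm=d["side"]
C=cloud(mm,z,(np.arange(480)[:,None]<172)&(np.arange(480)[:,None]>160)&(np.arange(640)[None]>212)&(np.arange(640)[None]<232))
C=C[C[:,2]>.1];print(np.percentile(C,[0,50,100],axis=0).round(4))
print(ctrl.get_obs()['ee_pos'],ctrl.get_obs()['qpos'])
cv2.imwrite("pics/c.png",cv2.resize(p[130:230,190:290],(600,600),interpolation=0)[:,:,::-1])
```

```text
[224.37277223 191.07745159] [245.87702843 179.77450333] [248.28535099 203.95643187]
[[0.5003 0.087  0.1557]
 [0.5088 0.0936 0.1666]
 [0.5216 0.1142 0.1742]]
[0.51528303 0.1030866  0.12161904] [ 1.27722223e-01  2.88930235e-01  1.64890530e+00  4.39692135e-05
  1.20267125e+00 -1.03422744e+00]
```

View pics/c.png

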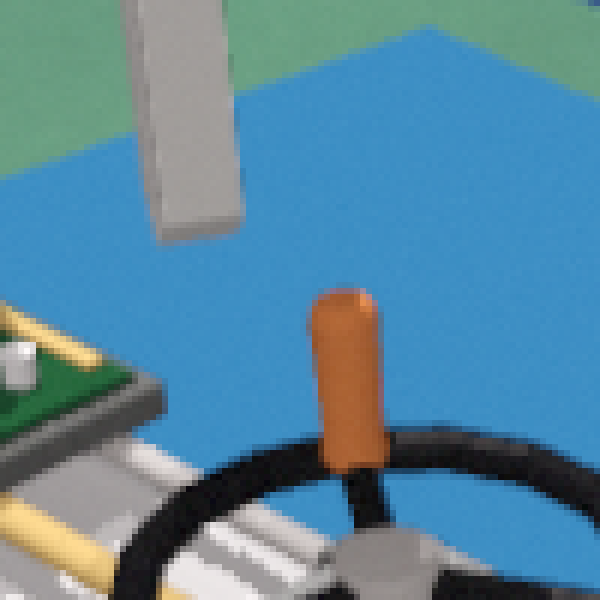

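The side picture puts the fingertip at about z=0.156, but the reported TCP is 0.119. I'll look again before going lower.

```bash
cat > tip.py <<'E'
import sys
from h import *
from station import ctrl
o=ctrl.get_obs();m=ctrl.camera_model("side");p,z=ctrl.camera("side")
C=cloud(m,z,np.ones(z.shape,bool));h=o["ee_pos"]
s=C[(abs(C[:,0]-h[0])<.035)&(abs(C[:,1]-h[1])<.03)&(C[:,2]>.1)&(C[:,2]<.3)]
print("z low",np.sort(s[:,2])[:8].round(4), "tcp",h.round(4),"cmdrot",o["eef_rot"].round(3))
y0=130
cv2.imwrite("pics/%s.png"%sys.argv[1],cv2.resize(p[100:240,170:310],(560,560),interpolation=0)[:,:,::-1])
for i in range(3):
    oo=ctrl.get_obs();print(oo["time_s"],oo["ee_pos"].round(4))
E
python3 tip.py t1
```

```text
z low [0.1003 0.1004 0.1004 0.1006 0.101  0.101  0.1012 0.1013] tcp [0.5153 0.1031 0.1216] cmdrot [0.574 1.57  0.165]
2.75 [0.5154 0.1029 0.1217]
2.75 [0.5154 0.1029 0.1217]
2.75 [0.5154 0.1029 0.1217]
```

View pics/t1.png

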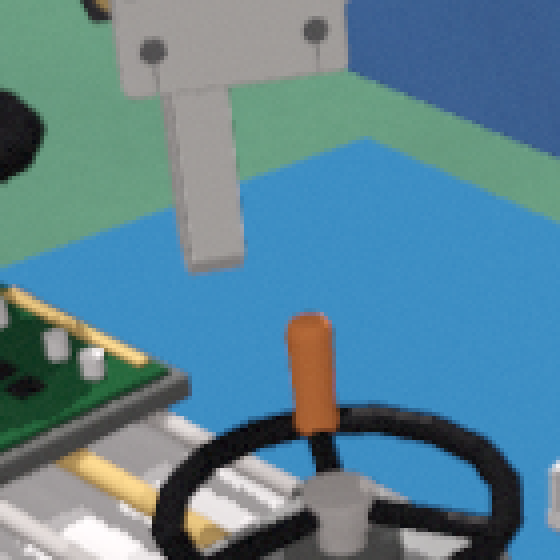

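Run:
```python
from h import *
for t in("0","_a1","_a2"):
    d=pickle.load(open(f"v{t}.pkl","rb"))
    for n in ("side","wrist"):
        p,z,m=d[n];C=cloud(m,z,np.ones(z.shape,bool)&(z<.9))
        c={"0":(.219,.504),"_a1":(.5154,.1014),"_a2":(.5140,.1033)}[t]
        s=C[(abs(C[:,0]-c[0])<.02)&(abs(C[:,1]-c[1])<.02)]
        hh,e=np.histogram(s[:,2],bins=np.arange(0,.5,.01));print(t,n,{round(float(e[i]),2):int(hh[i]) for i in range(len(hh)) if hh[i]})
    m=d["wrist"][2]; print(m["extrinsics"][:3,3])
    p,z,_=d["wrist"]
    if t!="0":
        print(z[360:400:6,322], [cloud(m,z,(np.arange(480)[:,None]==v)&(np.arange(640)[None]==322)).round(3).tolist() for v in range(270,330,6)])
```

```text
0 side {}
0 wrist {0.0: 187, 0.31: 395, 0.32: 1196, 0.33: 503}
[0.14305172 0.53712525 0.38336787]
_a1 side {0.03: 10, 0.05: 56, 0.06: 1, 0.07: 32, 0.08: 151, 0.26: 42, 0.27: 120, 0.28: 141, 0.29: 149, 0.3: 150, 0.31: 153, 0.32: 164, 0.33: 160, 0.34: 137}
_a1 wrist {0.0: 14, 0.01: 289, 0.02: 16, 0.03: 151, 0.04: 34, 0.05: 337, 0.07: 7, 0.08: 425, 0.26: 82, 0.27: 347, 0.28: 442, 0.29: 509, 0.3: 659, 0.31: 729, 0.32: 880, 0.33: 289, 0.34: 19, 0.35: 16, 0.36: 19, 0.37: 69, 0.38: 2843, 0.39: 591}
[0.43879381 0.13558608 0.44374539]
[0.12793688 0.12847498 0.12938686 0.12871863 0.08106244 0.08011115
 0.07772405] [[[0.569, 0.075, 0.082]], [[0.575, 0.073, 0.086]], [[0.507, 0.104, 0.273]], [[0.508, 0.104, 0.278]], [[0.507, 0.104, 0.286]], [[0.507, 0.104, 0.293]], [[0.507, 0.104, 0.298]], [[0.507, 0.104, 0.304]], [[0.507, 0.105, 0.31]], [[0.507, 0.105, 0.316]]]
_a2 side {0.03: 13, 0.05: 53, 0.07: 31, 0.08: 152, 0.15: 20, 0.16: 84, 0.17: 105, 0.18: 116, 0.19: 110, 0.2: 112, 0.21: 123, 0.22: 67, 0.27: 17, 0.28: 4, 0.29: 10, 0.3: 11, 0.31: 10, 0.32: 9, 0.35: 6}
_a2 wrist {0.0: 34, 0.01: 629, 0.02: 20, 0.03: 270, 0.04: 61, 0.05: 506, 0.07: 21, 0.08: 803, 0.15: 30, 0.16: 304, 0.17: 407, 0.18: 493, 0.19: 628, 0.2: 698, 0.21: 848, 0.22: 502, 0.23: 40, 0.24: 16, 0.26: 62, 0.27: 2792, 0.28: 2122}
[0.43881609 0.13578686 0.33631915]
[0.12738636 0.127157   0.12813942 0.12918025 0.08167037 0.07935333
 0.07820863] [[[0.54, 0.089, 0.057]], [[0.545, 0.087, 0.058]], [[0.507, 0.104, 0.164]], [[0.508, 0.104, 0.171]], [[0.507, 0.105, 0.179]], [[0.507, 0.105, 0.186]], [[0.507, 0.105, 0.192]], [[0.507, 0.105, 0.197]], [[0.507, 0.105, 0.202]], [[0.507, 0.105, 0.207]]]
```

Run:
```python
from h import *
d=pickle.load(open("v0.pkl","rb"));p,z,m=d["wrist"]
for u in (232,420):
    mk=np.zeros(z.shape,bool);mk[270:345,u-4:u+5]=1
    C=cloud(m,z,mk&(z<.35));print(u,C[np.argsort(C[:,2])][:6].round(4).tolist(),len(C))
d=pickle.load(open("v_a2.pkl","rb"));p,z,m=d["wrist"]
mk=np.zeros(z.shape,bool);mk[255:345,290:360]=1
C=cloud(m,z,mk);C=C[C[:,2]>.12];print(C[np.argsort(C[:,2])][:6].round(4).tolist())
# extents of finger section in the horizontal
s=C[(C[:,2]<.175)];J=np.array([.398,.917]);N=np.array([.917,-.398]);q=s[:,:2]-[.5153,.103]
print("jaw",np.percentile(q@J,[1,99]),"norm",np.percentile(q@N,[1,99]))
p,z,m=d["side"];C=cloud(m,z,np.ones(z.shape,bool));s=C[(abs(C[:,0]-.515)<.03)&(abs(C[:,1]-.103)<.03)&(C[:,2]>.14)&(C[:,2]<.2)];q=s[:,:2]-[.5153,.103]
print("side jaw",np.percentile(q@J,[1,99]),"norm",np.percentile(q@N,[1,99]))
cv2.imwrite("pics/w2.png",cv2.resize(d["wrist"][0][220:420,220:440],(660,600))[:,:,::-1])
```

```text
232 [[0.1921, 0.4623, 0.2045], [0.1912, 0.4622, 0.2049], [0.1905, 0.4608, 0.205], [0.1914, 0.4628, 0.2051], [0.193, 0.462, 0.2052], [0.1924, 0.4623, 0.2053]] 417
420 [[0.2316, 0.5539, 0.2034], [0.2309, 0.5533, 0.2043], [0.2315, 0.5545, 0.2055], [0.2305, 0.5534, 0.2066], [0.2311, 0.5549, 0.2067], [0.2299, 0.5528, 0.2075]] 466
[[0.5076, 0.1042, 0.1567], [0.5078, 0.1053, 0.1572], [0.5075, 0.1049, 0.1575], [0.5081, 0.1094, 0.1576], [0.5057, 0.1039, 0.1576], [0.5086, 0.1062, 0.1578]]
jaw [-0.01239317  0.01129806] norm [-0.00987778 -0.00757389]
side jaw [-0.01536126  0.0096427 ] norm [-0.01019883  0.00874057]
```

View pics/w2.png

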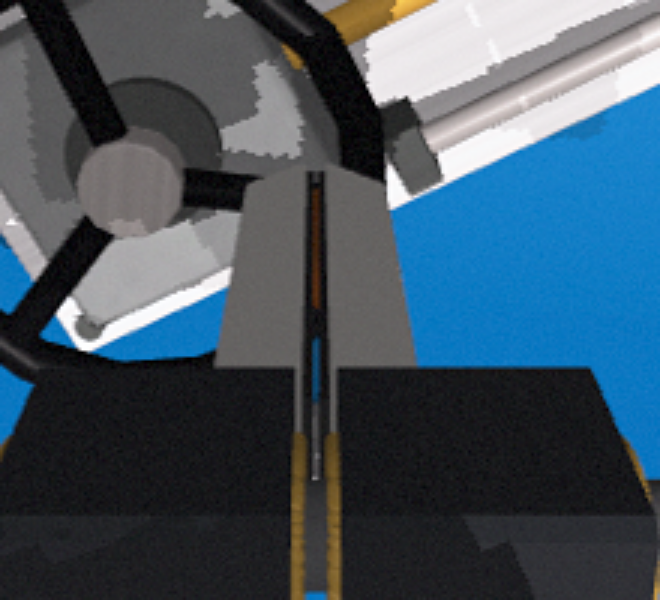

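Both cameras, with the fingers open and shut, put the real fingertips about 36 mm above the reported TCP (start: tips at 0.204 against 0.168; now 0.156 against 0.120). So I'll go by the pictures and lower in stages, watching the force.

Call:
jog_arm(rows=[0,0,-0.01,0,0,0,1,0,0,-0.01,0,0,0,1,0,0,0,0,0,0,1,0,0,0,0,0,0,1])

```text
time_s: 3.08
ee_pos: [0.5147, 0.1024, 0.0999]
eef_rot: [-2.6, 1.569, -3.01]
force: [-0.5, 0.7, -0.1]
grip_width: 0.0004
```

```bash
python3 look.py a3
```

```text
side [([242, 179, 13, 30, 288], [247.6, 193.4])] [0.5455 0.0903 0.1247] ang 60.0
top [([224, 225, 1, 1, 1], [224.0, 225.0])] [0.5552 0.0918 0.1261] ang 52.3
t 3.0833 tcp [0.5147 0.1024 0.0999] F [-0.54  0.7  -0.06] w 0.0003558527362396496
pusher polar 0.0557 95.97
```

View pics/a3.png

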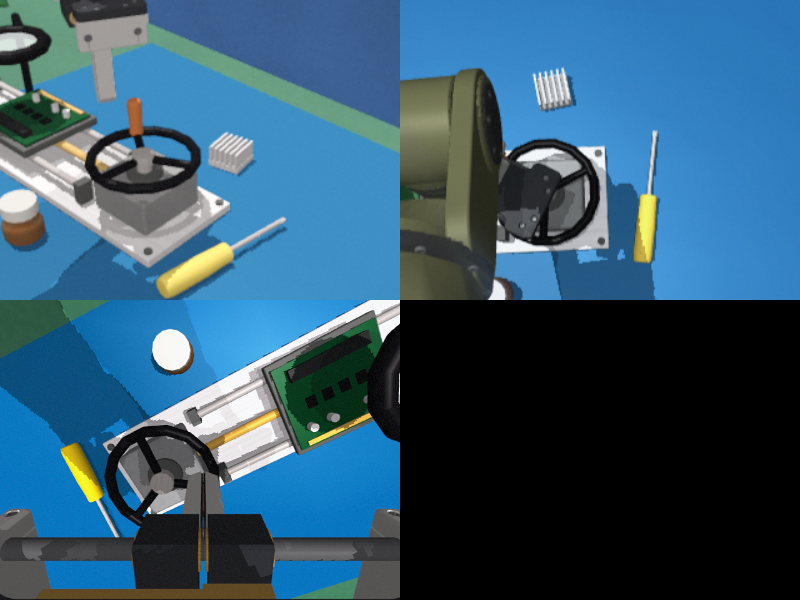

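The tip is at panel (105,100), still 36 mm above the reported value, and the force is nil. I'll keep lowering until the tip is near 0.102.

Call:
jog_arm(rows=[0,0,-0.005,0,0,0,1,0,0,-0.005,0,0,0,1,0,0,-0.005,0,0,0,1,0,0,-0.005,0,0,0,1,0,0,0,0,0,0,1])

```text
time_s: 3.65
ee_pos: [0.5145, 0.1024, 0.0793]
eef_rot: [-2.6, 1.569, -3.01]
force: [0.1, 0.2, -0.0]
grip_width: 0.0005
```

Call:
jog_arm(rows=[0,0,-0.004,0,0,0,1,0,0,-0.004,0,0,0,1,0,0,-0.004,0,0,0,1,0,0,-0.002,0,0,0,1,0,0,0,0,0,0,1])

```text
time_s: 4.07
ee_pos: [0.5149, 0.1024, 0.0661]
eef_rot: [-2.537, 1.57, -2.947]
force: [0.2, -0.1, -0.9]
grip_width: 0.0003
```

```bash
python3 look.py a4;python3 - <<'E'
from h import *
d=pickle.load(open("v_a4.pkl","rb"));p,z,m=d["side"]
C=cloud(m,z,(np.arange(480)[:,None]>150)&(np.arange(480)[:,None]<240)&(np.arange(640)[None]>205)&(np.arange(640)[None]<240));
s=C[(abs(C[:,0]-.514)<.025)&(abs(C[:,1]-.1)<.025)];h,e=np.histogram(s[:,2],bins=np.arange(.02,.2,.006));print(dict(zip(e.round(3).tolist(),h.tolist())))
cv2.imwrite("pics/c4.png",cv2.resize(p[130:260,180:320],(650,600),interpolation=0)[:,:,::-1])
E
```

```text
side [([242, 179, 13, 30, 287], [247.6, 193.5])] [0.5453 0.0904 0.1245] ang 60.2
top no handle
t 4.0667 tcp [0.5149 0.1024 0.0661] F [ 0.24 -0.15 -0.93] w 0.00029607222809367533
pusher polar 0.0557 95.77
{0.02: 0, 0.026: 1, 0.032: 19, 0.038: 0, 0.044: 0, 0.05: 0, 0.056: 48, 0.062: 0, 0.068: 0, 0.074: 37, 0.08: 138, 0.086: 42, 0.092: 0, 0.098: 1, 0.104: 24, 0.11: 43, 0.116: 56, 0.122: 64, 0.128: 54, 0.134: 59, 0.14: 61, 0.146: 61, 0.152: 62, 0.158: 57, 0.164: 32, 0.17: 0, 0.176: 0, 0.182: 0, 0.188: 0, 0.194: 0}
```

View pics/c4.png

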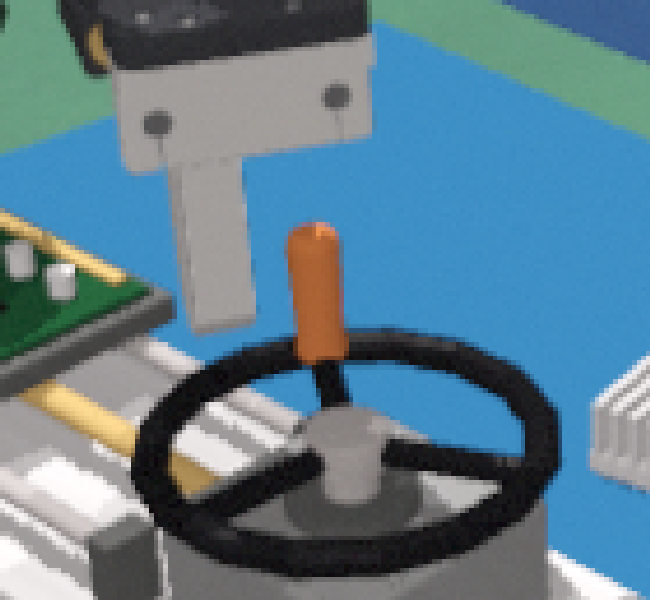

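The tip is at z of about 0.102, beside the lower part of the handle and 16 mm above the wheel, with no force. Next is a table of steps along the circle.

Run:
```python
import numpy as np
h=np.array([.5205,.047]);P=lambda f:h+.055*np.array([np.cos(np.radians(f)),np.sin(np.radians(f))])
c=np.array([.5150,.1025])
for f in (92,88,86,84,82,80,78,76,74): t=P(f).round(4);print(f,(t-c).round(4)*1000);c=t
```

```text
92 [ 3.6 -0.5]
88 [3.8 0. ]
86 [ 1.9 -0.1]
84 [ 1.9 -0.2]
82 [ 2.  -0.2]
80 [ 1.9 -0.3]
78 [ 1.8 -0.4]
76 [ 1.9 -0.4]
74 [ 1.9 -0.5]
```

Call:
jog_arm(rows=[0.0036,-0.0005,0,0,0,0,1,0.0038,0,0,0,0,0,1,0.0019,-0.0001,0,0,0,0,1,0.0019,-0.0002,0,0,0,0,1,0,0,0,0,0,0,1])

```text
time_s: 4.63
ee_pos: [0.5267, 0.1016, 0.0666]
eef_rot: [0.139, 1.571, -0.27]
force: [0.1, 0.2, 0.1]
grip_width: 0.0005
```

Call:
jog_arm(rows=[0.001,-0.0001,0,0,0,0,1,0.001,-0.0001,0,0,0,0,1,0,0,0,0,0,0,1])

```text
time_s: 4.88
ee_pos: [0.5284, 0.1014, 0.0667]
eef_rot: [0.206, 1.571, -0.204]
force: [0.2, -0.1, 0.6]
grip_width: 0.0005
```

```bash
python3 look.py a5
python3 - <<'E'
from h import *
p=pickle.load(open("v_a5.pkl","rb"))["side"][0]
cv2.imwrite("pics/c5.png",cv2.resize(p[130:260,180:320],(650,600),interpolation=0)[:,:,::-1])
E
```

```text
side [([242, 179, 13, 30, 289], [247.6, 193.6])] [0.5453 0.0904 0.1247] ang 60.2
top no handle
t 4.8833 tcp [0.5284 0.1014 0.0667] F [ 0.18 -0.1   0.58] w 0.0005464882159333787
pusher polar 0.055 81.7
```

View pics/c5.png

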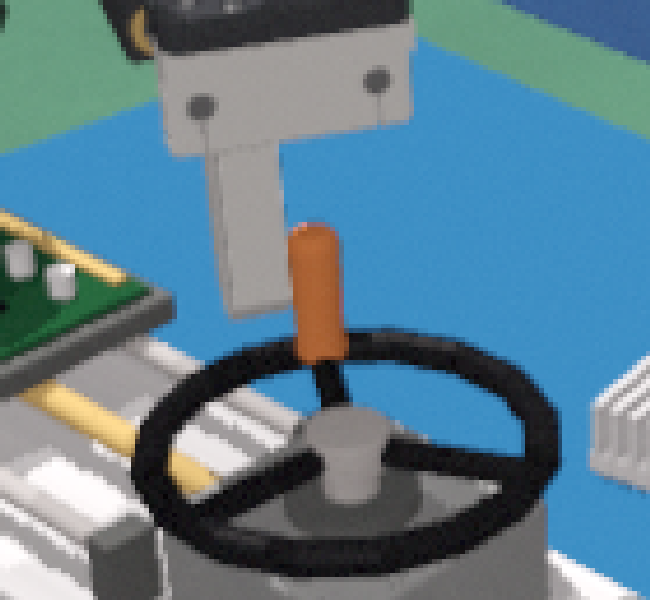

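The finger is now just behind the handle and has not touched it. I'll close in by 1 mm steps.

Call:
jog_arm(rows=[0.001,-0.0001,0,0,0,0,1,0.001,-0.0002,0,0,0,0,1,0,0,0,0,0,0,1])

```text
time_s: 5.28
ee_pos: [0.5305, 0.1011, 0.0667]
eef_rot: [0.427, 1.571, 0.017]
force: [-0.5, 0.3, -0.1]
grip_width: 0.0004
```

Call:
jog_arm(rows=[0.001,-0.0002,0,0,0,0,1,0,0,0,0,0,0,1])

```text
time_s: 5.45
ee_pos: [0.5313, 0.101, 0.0666]
eef_rot: [-2.914, 1.571, 2.959]
force: [-0.3, 1.1, -0.0]
grip_width: 0.0002
```

Call:
jog_arm(rows=[0.001,-0.0002,0,0,0,0,1,0,0,0,0,0,0,1])

```text
time_s: 5.62
ee_pos: [0.5323, 0.1008, 0.0666]
eef_rot: [-2.774, 1.571, 3.099]
force: [-0.5, 1.2, 0.1]
grip_width: 0.0007
```

Call:
jog_arm(rows=[0.001,-0.0002,0,0,0,0,1,0,0,0,0,0,0,1])

```text
time_s: 5.78
ee_pos: [0.5334, 0.1006, 0.0666]
eef_rot: [2.896, 1.571, 2.486]
force: [-0.6, 1.9, -0.4]
grip_width: 0.0006
```

```bash
python3 look.py a6
```

```text
side [([245, 179, 11, 30, 262], [249.4, 193.9])] [0.5479 0.0885 0.1246] ang 56.6
top no handle
t 5.7833 tcp [0.5334 0.1006 0.0666] F [-0.65  1.89 -0.36] w 0.0006109837877162105
pusher polar 0.0551 76.46
```

The finger made contact at a pusher angle of about 79.5° (handle at 60.2°). The handle is now being pushed with about 2 N. Next I'll tabulate the circle in 5° steps.

Run:
```python
import numpy as np
h=np.array([.5205,.047]);P=lambda f:h+.055*np.array([np.cos(np.radians(f)),np.sin(np.radians(f))])
c=np.array([.5333,.1005]);f=76.5;L=[]
for i in range(68):
    f-=5;t=P(f);d=(t-c).round(4);c=c+d;L.append(d)
    if i%8==7 or i==67: print(round(f,1),c.round(4),", ".join(f"{a:g}, {b:g}, 0, 0, 0, 0, 1" for a,b in L));L=[]
```

```text
36.5 [0.5647 0.0797] 0.0047, -0.0013, 0, 0, 0, 0, 1, 0.0044, -0.0018, 0, 0, 0, 0, 1, 0.0043, -0.0021, 0, 0, 0, 0, 1, 0.0042, -0.0024, 0, 0, 0, 0, 1, 0.0038, -0.0029, 0, 0, 0, 0, 1, 0.0037, -0.0031, 0, 0, 0, 0, 1, 0.0033, -0.0035, 0, 0, 0, 0, 1, 0.003, -0.0037, 0, 0, 0, 0, 1
-3.5 [0.5754 0.0436] 0.0027, -0.004, 0, 0, 0, 0, 1, 0.0023, -0.0042, 0, 0, 0, 0, 1, 0.002, -0.0043, 0, 0, 0, 0, 1, 0.0015, -0.0046, 0, 0, 0, 0, 1, 0.0012, -0.0046, 0, 0, 0, 0, 1, 0.0007, -0.0048, 0, 0, 0, 0, 1, 0.0004, -0.0048, 0, 0, 0, 0, 1, -0.0001, -0.0048, 0, 0, 0, 0, 1
-43.5 [0.5604 0.0091] -0.0005, -0.0047, 0, 0, 0, 0, 1, -0.0009, -0.0047, 0, 0, 0, 0, 1, -0.0013, -0.0047, 0, 0, 0, 0, 1, -0.0018, -0.0044, 0, 0, 0, 0, 1, -0.0021, -0.0043, 0, 0, 0, 0, 1, -0.0024, -0.0042, 0, 0, 0, 0, 1, -0.0029, -0.0038, 0, 0, 0, 0, 1, -0.0031, -0.0037, 0, 0, 0, 0, 1
-83.5 [ 0.5267 -0.0076] -0.0035, -0.0033, 0, 0, 0, 0, 1, -0.0037, -0.003, 0, 0, 0, 0, 1, -0.004, -0.0027, 0, 0, 0, 0, 1, -0.0042, -0.0023, 0, 0, 0, 0, 1, -0.0043, -0.002, 0, 0, 0, 0, 1, -0.0046, -0.0015, 0, 0, 0, 0, 1, -0.0046, -0.0012, 0, 0, 0, 0, 1, -0.0048, -0.0
[... 558 characters left out ...]
 0, 0, 0, 0, 1
-203.5 [0.4701 0.0689] -0.0012, 0.0046, 0, 0, 0, 0, 1, -0.0007, 0.0048, 0, 0, 0, 0, 1, -0.0004, 0.0048, 0, 0, 0, 0, 1, 0.0001, 0.0048, 0, 0, 0, 0, 1, 0.0005, 0.0047, 0, 0, 0, 0, 1, 0.0009, 0.0047, 0, 0, 0, 0, 1, 0.0013, 0.0047, 0, 0, 0, 0, 1, 0.0018, 0.0044, 0, 0, 0, 0, 1
-243.5 [0.496  0.0962] 0.0021, 0.0043, 0, 0, 0, 0, 1, 0.0024, 0.0042, 0, 0, 0, 0, 1, 0.0029, 0.0038, 0, 0, 0, 0, 1, 0.0031, 0.0037, 0, 0, 0, 0, 1, 0.0035, 0.0033, 0, 0, 0, 0, 1, 0.0037, 0.003, 0, 0, 0, 0, 1, 0.004, 0.0027, 0, 0, 0, 0, 1, 0.0042, 0.0023, 0, 0, 0, 0, 1
-263.5 [0.5143 0.1016] 0.0043, 0.002, 0, 0, 0, 0, 1, 0.0046, 0.0015, 0, 0, 0, 0, 1, 0.0046, 0.0012, 0, 0, 0, 0, 1, 0.0048, 0.0007, 0, 0, 0, 0, 1
```

Call:
jog_arm(rows=[0.0047,-0.0013,0,0,0,0,1,0.0044,-0.0018,0,0,0,0,1,0.0043,-0.0021,0,0,0,0,1,0.0042,-0.0024,0,0,0,0,1,0.0038,-0.0029,0,0,0,0,1,0.0037,-0.0031,0,0,0,0,1,0.0033,-0.0035,0,0,0,0,1,0.003,-0.0037,0,0,0,0,1])

```text
time_s: 6.6
ee_pos: [0.5651, 0.0794, 0.0666]
eef_rot: [2.581, 1.571, 2.172]
force: [-0.8, 1.6, -0.2]
grip_width: 0.0004
```

```bash
python3 look.py b1
```

```text
side [([271, 181, 12, 31, 290], [276.7, 195.9])] [0.5715 0.0539 0.1245] ang 7.7
top no handle
t 6.6 tcp [0.5651 0.0794 0.0666] F [-0.81  1.65 -0.2 ] w 0.0004030171351511592
pusher polar 0.0551 36.02
```

View pics/b1.png

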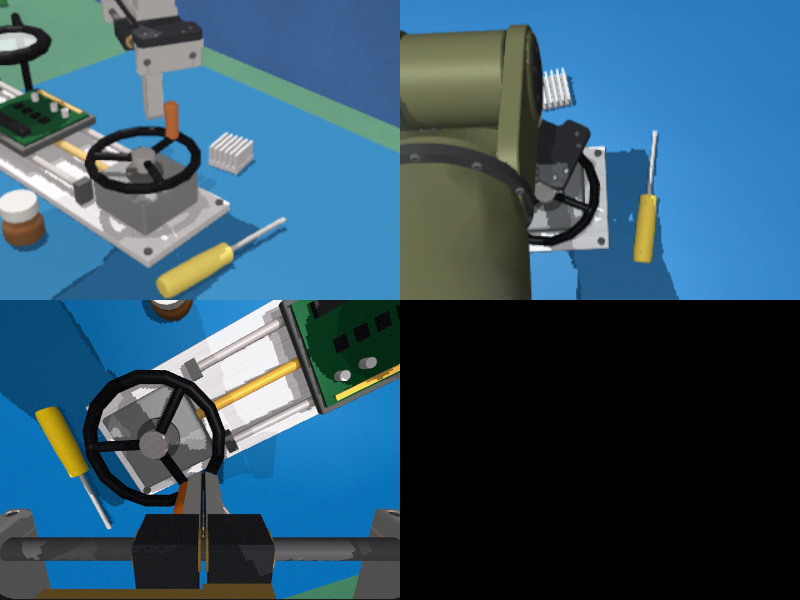

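The handle is moving clockwise, now at panel (172,118) and about 8°, with about 2 N on it. The bench items are clear, so I'll continue.

Call:
jog_arm(rows=[0.0027,-0.004,0,0,0,0,1,0.0023,-0.0042,0,0,0,0,1,0.002,-0.0043,0,0,0,0,1,0.0015,-0.0046,0,0,0,0,1,0.0012,-0.0046,0,0,0,0,1,0.0007,-0.0048,0,0,0,0,1,0.0004,-0.0048,0,0,0,0,1,-0.0001,-0.0048,0,0,0,0,1])

```text
time_s: 7.42
ee_pos: [0.5756, 0.0431, 0.0667]
eef_rot: [0.293, 1.571, -0.117]
force: [0.5, 1.6, -0.6]
grip_width: 0.0002
```

Call:
jog_arm(rows=[-0.0005,-0.0047,0,0,0,0,1,-0.0009,-0.0047,0,0,0,0,1,-0.0013,-0.0047,0,0,0,0,1,-0.0018,-0.0044,0,0,0,0,1,-0.0021,-0.0043,0,0,0,0,1,-0.0024,-0.0042,0,0,0,0,1,-0.0029,-0.0038,0,0,0,0,1,-0.0031,-0.0037,0,0,0,0,1])

```text
time_s: 8.08
ee_pos: [0.5602, 0.0087, 0.0667]
eef_rot: [-0.029, 1.57, -0.439]
force: [1.1, 1.4, 0.5]
grip_width: 0.0006
```

```bash
python3 look.py b2
```

```text
side [([281, 205, 13, 32, 353], [287.3, 220.2])] [ 0.5365 -0.008   0.1246] ang -73.8
top no handle
t 8.0833 tcp [0.5602 0.0087 0.0667] F [1.12 1.41 0.48] w 0.0005848667071807709
pusher polar 0.0552 -43.94
```

View pics/b2.png

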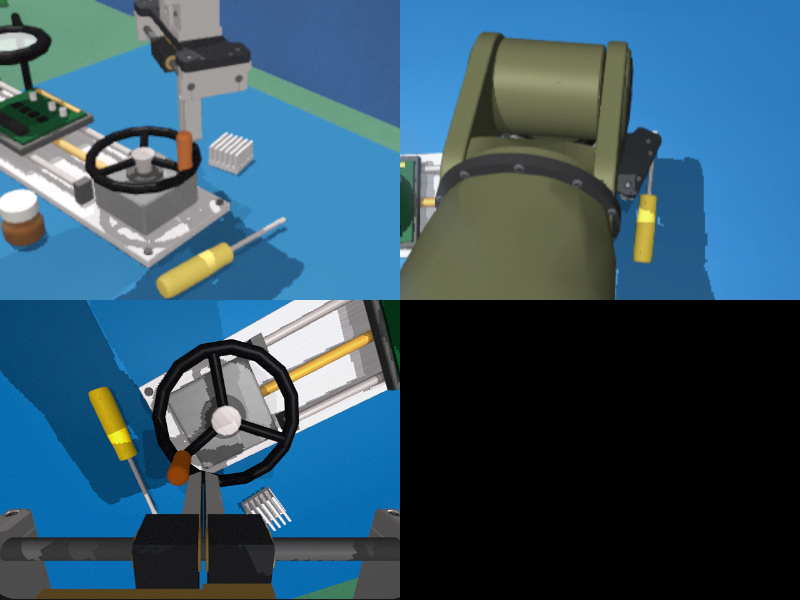

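The handle is at about -72°, at panel (185,150), and is being pushed with about 2 N. The heat sink and screwdriver haven't moved. Continuing.

Call:
jog_arm(rows=[-0.0035,-0.0033,0,0,0,0,1,-0.0037,-0.003,0,0,0,0,1,-0.004,-0.0027,0,0,0,0,1,-0.0042,-0.0023,0,0,0,0,1,-0.0043,-0.002,0,0,0,0,1,-0.0046,-0.0015,0,0,0,0,1,-0.0046,-0.0012,0,0,0,0,1,-0.0048,-0.0007,0,0,0,0,1])

```text
time_s: 8.9
ee_pos: [0.5263, -0.0077, 0.0667]
eef_rot: [-0.303, 1.571, -0.713]
force: [1.0, -1.2, 0.6]
grip_width: 0.0007
```

Call:
jog_arm(rows=[-0.0048,-0.0004,0,0,0,0,1,-0.0048,0.0001,0,0,0,0,1,-0.0047,0.0005,0,0,0,0,1,-0.0047,0.0009,0,0,0,0,1,-0.0047,0.0013,0,0,0,0,1,-0.0044,0.0018,0,0,0,0,1,-0.0043,0.0021,0,0,0,0,1,-0.0042,0.0024,0,0,0,0,1])

```text
time_s: 9.57
ee_pos: [0.4898, 0.0014, 0.0667]
eef_rot: [0.438, 1.571, 0.028]
force: [2.3, 0.1, -0.9]
grip_width: 0.0006
```

```bash
python3 look.py b3
```

```text
side [([235, 216, 15, 33, 366], [242.3, 232.2])] [0.4738 0.0111 0.1248] ang -142.4
top no handle
t 9.5667 tcp [0.4898 0.0014 0.0667] F [ 2.27  0.09 -0.88] w 0.0005787162939612045
pusher polar 0.055 -123.98
```

View pics/b3.png

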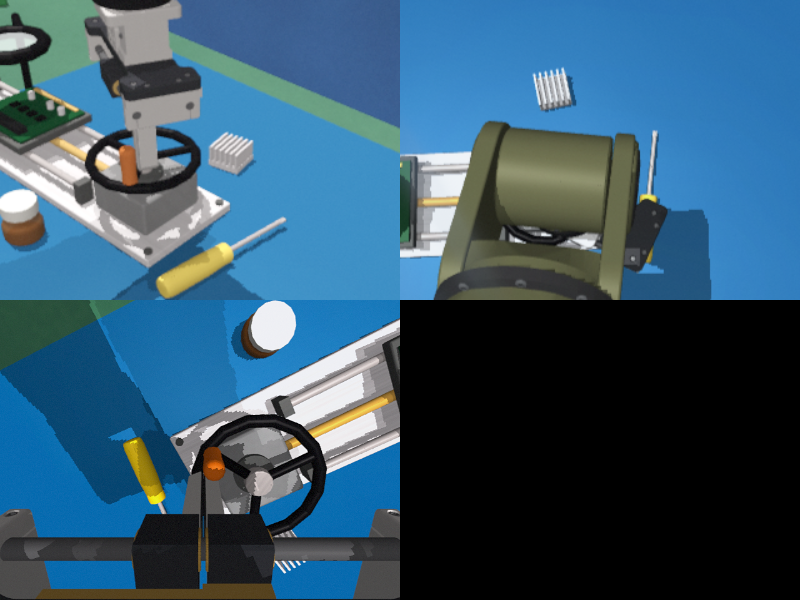

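The handle is at about -142°, at panel (128,165), and following steadily at 2 N.

Call:
jog_arm(rows=[-0.0038,0.0029,0,0,0,0,1,-0.0037,0.0031,0,0,0,0,1,-0.0033,0.0035,0,0,0,0,1,-0.003,0.0037,0,0,0,0,1,-0.0027,0.004,0,0,0,0,1,-0.0023,0.0042,0,0,0,0,1,-0.002,0.0043,0,0,0,0,1,-0.0015,0.0046,0,0,0,0,1])

```text
time_s: 10.38
ee_pos: [0.4674, 0.0319, 0.0666]
eef_rot: [-2.578, 1.57, -2.987]
force: [0.2, -2.4, 0.6]
grip_width: 0.0004
```

Call:
jog_arm(rows=[-0.0012,0.0046,0,0,0,0,1,-0.0007,0.0048,0,0,0,0,1,-0.0004,0.0048,0,0,0,0,1,0.0001,0.0048,0,0,0,0,1,0.0005,0.0047,0,0,0,0,1,0.0009,0.0047,0,0,0,0,1,0.0013,0.0047,0,0,0,0,1,0.0018,0.0044,0,0,0,0,1])

```text
time_s: 11.05
ee_pos: [0.4702, 0.0694, 0.0666]
eef_rot: [-2.6, 1.571, -3.01]
force: [-0.8, -3.2, -0.2]
grip_width: 0.0005
```

```bash
python3 look.py b4
```

```text
side [([211, 221, 12, 7, 56], [216.8, 224.0])] [0.4795 0.0804 0.087 ] ang 140.8
top no handle
t 11.05 tcp [0.4702 0.0694 0.0666] F [-0.79 -3.17 -0.23] w 0.00045655669971074003
pusher polar 0.0551 155.96
```

View pics/b4.png

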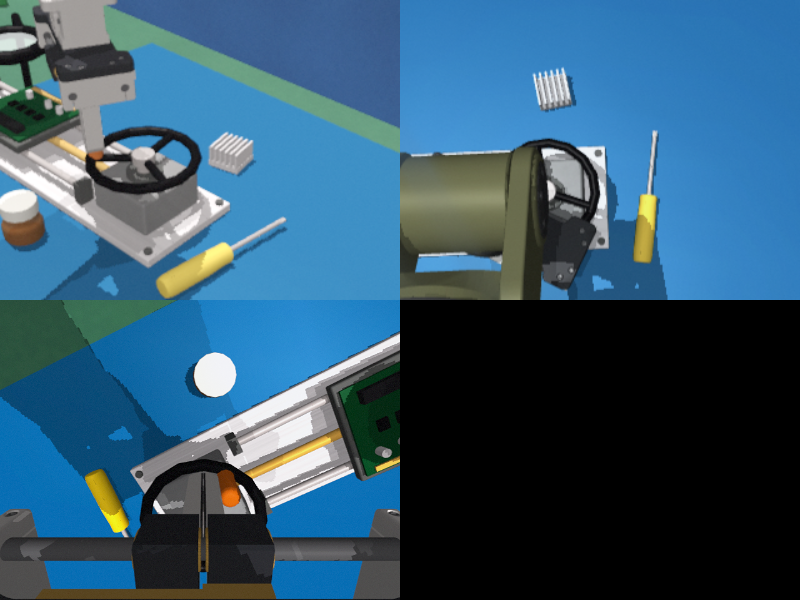

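The handle is just ahead of the fingers, at wrist panel (229,488), and partly hidden in the side view. Continuing towards the last approach.

Call:
jog_arm(rows=[0.0021,0.0043,0,0,0,0,1,0.0024,0.0042,0,0,0,0,1,0.0029,0.0038,0,0,0,0,1,0.0031,0.0037,0,0,0,0,1,0.0035,0.0033,0,0,0,0,1,0.0037,0.003,0,0,0,0,1,0.004,0.0027,0,0,0,0,1,0.0042,0.0023,0,0,0,0,1])

```text
time_s: 11.87
ee_pos: [0.4964, 0.0967, 0.0666]
eef_rot: [2.512, 1.571, 2.102]
force: [-1.8, 0.2, 0.1]
grip_width: 0.0006
```

```bash
python3 look.py b5
```

```text
side [([225, 184, 11, 31, 238], [229.5, 199.8])] [0.517  0.0965 0.1249] ang 94.0
top no handle
t 11.8667 tcp [0.4964 0.0967 0.0666] F [-1.84  0.24  0.11] w 0.000604792709297431
pusher polar 0.0553 115.87
```

View pics/b5.png

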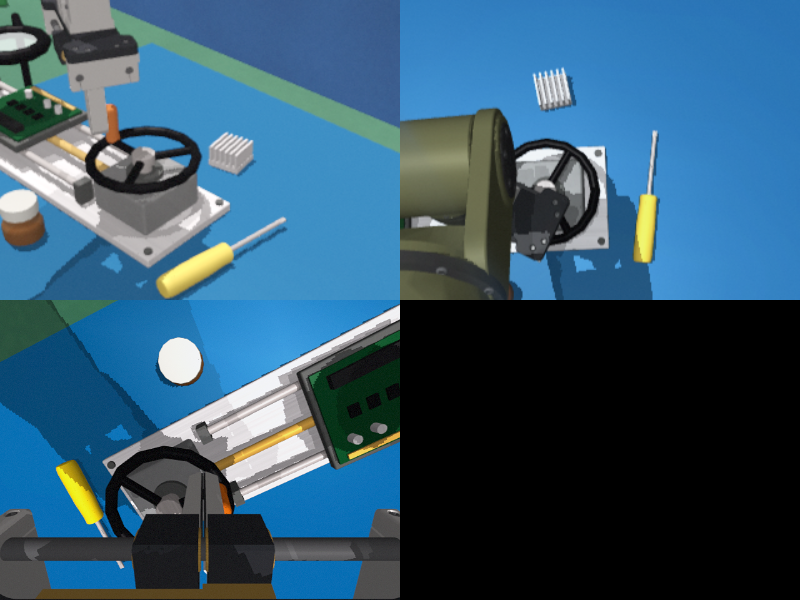

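Call:
jog_arm(rows=[0.0043,0.002,0,0,0,0,1,0.0046,0.0015,0,0,0,0,1,0.0046,0.0012,0,0,0,0,1,0.0048,0.0007,0,0,0,0,1,0.0033,0.0002,0,0,0,0,1,0.003,0,0,0,0,0,1,0,0,0,0,0,0,1])

```text
time_s: 12.6
ee_pos: [0.5213, 0.1018, 0.0667]
eef_rot: [0.438, 1.57, 0.028]
force: [-0.2, 0.1, -0.5]
grip_width: 0.0004
```

```bash
python3 look.py b6
```

```text
side [([238, 180, 11, 30, 258], [242.3, 195.2])] [0.5378 0.0933 0.1248] ang 69.5
top no handle
t 12.6 tcp [0.5213 0.1018 0.0667] F [-0.21  0.12 -0.46] w 0.00040302383254398
pusher polar 0.0548 89.16
```

Call:
jog_arm(rows=[0.0025,0,0,0,0,0,1,0.0025,-0.0002,0,0,0,0,1,0.002,-0.0002,0,0,0,0,1,0.001,-0.0002,0,0,0,0,1,0,0,0,0,0,0,1,0,0,0,0,0,0,1])

```text
time_s: 13.25
ee_pos: [0.5288, 0.1012, 0.0667]
eef_rot: [0.328, 1.57, -0.082]
force: [-0.3, 0.8, -0.6]
grip_width: 0.0008
```

Call:
jog_arm(rows=[-0.003,0.0003,0,0,0,0,1,-0.004,0.0002,0,0,0,0,1,-0.005,0.0002,0,0,0,0,1,0,0,0,0,0,0,1])

```text
time_s: 13.58
ee_pos: [0.5158, 0.102, 0.0667]
eef_rot: [-2.712, 1.571, -3.121]
force: [-0.4, -0.3, -0.3]
grip_width: 0.0003
```

```bash
python3 look.py b7
python3 - <<'E'
from meas import *
for t in("v0","v_a1","v_a4","v_b7"):
    p,z,m=pickle.load(open(t+".pkl","rb"))["side"];b,mk=handle("side",p,z,m)
    C=cloud(m,z,mk);print(t,b[0],C.mean(0).round(4))
E
```

```text
side [([241, 179, 13, 30, 286], [246.3, 193.7])] [0.5437 0.091  0.1246] ang 62.2
top no handle
t 13.5833 tcp [0.5158 0.102  0.0667] F [-0.38 -0.32 -0.3 ] w 0.0002810647699994655
pusher polar 0.0552 94.93
v0 ([242, 179, 13, 30, 290], [247.6, 193.5]) [0.5453 0.0902 0.1071]
v_a1 ([242, 179, 13, 30, 289], [247.6, 193.6]) [0.5452 0.0901 0.107 ]
v_a4 ([242, 179, 13, 30, 287], [247.6, 193.5]) [0.5453 0.09   0.1072]
v_b7 ([241, 179, 13, 30, 286], [246.3, 193.7]) [0.5435 0.091  0.1071]
```

The handle is 2.0 mm (2°) short of its start mark: side-view centroid 246.3 against 247.6. I'll push that remainder.

Call:
jog_arm(rows=[0.005,-0.0002,0,0,0,0,1,0.004,-0.0002,0,0,0,0,1,0.003,-0.0003,0,0,0,0,1,0.001,-0.0002,0,0,0,0,1,0.0009,-0.0002,0,0,0,0,1,0,0,0,0,0,0,1,0,0,0,0,0,0,1])

```text
time_s: 14.32
ee_pos: [0.5305, 0.1008, 0.0666]
eef_rot: [-0.532, 1.571, -0.942]
force: [0.1, -0.7, 1.0]
grip_width: 0.0005
```

Call:
jog_arm(rows=[-0.003,0.0003,0,0,0,0,1,-0.004,0.0002,0,0,0,0,1,-0.005,0.0002,0,0,0,0,1,0,0,0,0,0,0,1])

```text
time_s: 14.65
ee_pos: [0.5176, 0.1016, 0.0666]
eef_rot: [-2.638, 1.57, -3.047]
force: [0.1, 0.3, 0.2]
grip_width: 0.0002
```

```bash
python3 look.py b8
```

```text
side [([242, 179, 13, 30, 289], [247.5, 193.7])] [0.5452 0.0904 0.1243] ang 60.4
top no handle
t 14.65 tcp [0.5176 0.1016 0.0666] F [0.13 0.28 0.2 ] w 0.0002073354669867544
pusher polar 0.0547 93.04
```

That is within about 0.2° of the start. Now I'll lift and go back the way I came, so the top camera can see too.

Call:
jog_arm(rows=[-0.001,0,0.01,0,0,0,1,0,0,0.02,0,0,0,1,0,0,0.025,0,0,0,1,0,0,0.025,0,0,0,1,0,0,0.025,0,0,0,1,0,0,0.025,0,0,0,1,0,0,0.025,0,0,0,1,0,0,0,0,0,0,1])

```text
time_s: 15.47
ee_pos: [0.519, 0.1018, 0.2274]
eef_rot: [0.539, 1.563, 0.13]
force: [0.2, -0.9, 0.9]
grip_width: 0.0008
```

Call:
jog_arm(rows=[-0.02,0.027,0,0,0,0,1,-0.02,0.027,0,0,0,0,1,-0.02,0.027,0,0,0,0,1,-0.02,0.027,0,0,0,0,1,-0.02,0.027,0,0,0,0,1,-0.02,0.027,0,0,0,0,1,-0.02,0.027,0,0,0,0,1,-0.02,0.027,0,0,0,0,1])

```text
time_s: 16.13
ee_pos: [0.3562, 0.3186, 0.222]
eef_rot: [1.02, 1.57, 0.611]
force: [1.5, 0.5, 0.0]
grip_width: 0.0005
```

Call:
jog_arm(rows=[-0.02,0.027,0,0,0,0,1,-0.02,0.027,0,0,0,0,1,-0.02,0.027,0,0,0,0,1,-0.02,0.027,0,0,0,0,1,-0.02,0.027,0,0,0,0,1,-0.02,0.027,0,0,0,0,1,0,0,0,0,0,0,1,0,0,0,0,0,0,1])

```text
time_s: 16.8
ee_pos: [0.2366, 0.4801, 0.2214]
eef_rot: [-1.552, 1.57, -1.96]
force: [1.1, -0.5, -0.8]
grip_width: 0.0003
```

```bash
python3 look.py e1
python3 - <<'E'
from meas import *
for t in("v0","v_e1"):
    for n in("side","top"):
        p,z,m=pickle.load(open(t+".pkl","rb"))[n];b,mk=handle(n,p,z,m);print(t,n,b[0],cloud(m,z,mk).mean(0).round(4))
a=pickle.load(open("v0.pkl","rb"));b=pickle.load(open("v_e1.pkl","rb"))
v=np.hstack([a["top"][0][120:360,:400],b["top"][0][120:360,:400]]);cv2.imwrite("pics/cmp.png",v[:,:,::-1])
E
```

```text
side [([242, 179, 13, 30, 290], [247.5, 193.6])] [0.5454 0.0906 0.1246] ang 60.2
top [([216, 225, 11, 11, 98], [221.0, 229.8])] [0.5476 0.0955 0.1276] ang 60.8
t 16.8 tcp [0.2366 0.4801 0.2214] F [ 1.06 -0.5  -0.79] w 0.0002997298549574566
pusher polar 0.5179 123.25
v0 side ([242, 179, 13, 30, 290], [247.6, 193.5]) [0.5453 0.0902 0.1071]
v0 top ([216, 224, 11, 12, 102], [221.0, 229.7]) [0.5478 0.0955 0.1274]
v_e1 side ([242, 179, 13, 30, 290], [247.5, 193.6]) [0.5452 0.0903 0.107 ]
v_e1 top ([216, 225, 11, 11, 98], [221.0, 229.8]) [0.5476 0.0955 0.1276]
```

View pics/cmp.png

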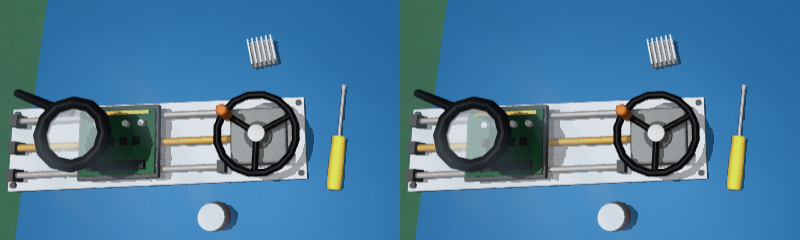

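The before and after top views match: the handle is at (221,230) in both, the loose things are where they were, and the board carriage has moved about 20 mm along. Handing in.

```bash
python3 -c "
from station import ctrl
print(ctrl.hand_in())"
```

```text
the job is handed in; nothing more can be done
None
```

I pushed the hand wheel clockwise through one full turn by its handle, using the shut fingertips. Then I lifted the fingers away, moved the arm back towards its start, and handed in at about 17 s.

- **Handle position:** it ended within about 0.2° of where it started. The centroid was (247.6, 193.5) before and (247.5, 193.6) after in the side view, and (221.0, 229.7) before and (221.0, 229.8) after in the top view.
- **Full turn:** I followed the handle all the way round in the pictures. The board carriage has visibly moved along, but I judged the 20 mm by eye and did not measure it.
- **Force and loose things:** the readings while pushing were about 2 to 3 N. The screwdriver, jar and heat sink look unmoved in the before and after top views.
- **Final approach:** I stopped about 2° short, backed off to measure, then pushed the last 2 mm.
- **Disagreement:** the real fingertips showed about 36 mm above the reported tool point (TCP), in both the side and wrist cameras. I set the height from the pictures and lowered in stages while watching the force.

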